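Seat the target block and turn the mirror until the camera sees its mark

ROBOT

A 6-joint arm with a two-finger parallel gripper is mounted at the origin on a cart in front of the work surface, level with it; the furniture and walls round the work are solid. World frame = base frame: x ahead of the robot, y to its left, z up, the work surface at z = 0. Lengths are in mm, angles in rad, forces in N, time in s.
With the tool pointing down it reaches from about 300 to 750 mm from the base axis. Payload 8.5 kg.
Tool frame: the origin (TCP) lies at the very end of the fingers, on their centre line; the grasp point (between the pads) lies 19 mm behind it (r.grip_point_offset is the distance from the TCP to the grasp point, in mm); z points along the fingers, x is the direction in which the jaws open and shut, and the axes are right-handed (so a half turn about z gives the same grasp; the last joint's range is limited). The gripper opens to 88 mm and grips with 3 to 60 N. Pads are 18 mm wide; open, the fingers measure 123 mm over their backs; the gripper's body (75 mm by 187 mm) begins 45 mm behind the grasp point.
Start: joints at [1.007, 0.381, 1.297, -0, 1.464, -0.215], TCP at [187.964, 516.865, 238.748] pointing down, gripper open.
Joint ranges: [-3.11, 3.11], [-0.89, 2.33], [0.22, 2.48], [-1.42, 4.56], [0.17, 2.85], [-2.88, 2.88]. Speed limits (rad/s): [2.39, 2.39, 3.14, 3.14, 3.14, 3.14].

INTERFACE

Orientations are given as a 3x3 rotation matrix whose columns are the frame's x, y, z axes.
In Python, from rig import status, camera, camera_params, job, r gives the robot as it stands.
- The arm moves only by the tool apply_moves, never from a script. Its argument "plan" is a list of rows, each an object of numbers: "rx", "ry", "rz": the turn, a rotation vector about the tool's x, y, z in degrees; "dx", "dy", "dz": the shift along the tool's x, y, z in mm; "claw": the closure, from 0 (fully open) to 1 (shut). A call has 1 to 20 rows; each row is the pose to reach, as a shift and turn from the pose commanded when the call began, along the tool's axes at that moment; what a row does not reach only later rows make up. A row lasts 1/10 s, in which the tool goes at most 50 mm and 8.59 degrees, less where a joint would pass 70% of its speed; a pose out of reach is approached as far as the arm can. A call with a gripper value outside its range is refused whole. The fingers move at their own pace and stop on an object; "force" is the grip in N (left out, the last holds). Time passes only in rows, so rows that repeat a pose let the fingers close. It gives the time, the measured TCP pose, the force and the opening at its end, in the units of the state.
- status.state(): the state, without advancing time (a new reading comes with each control period).
- camera(name): name is "scene" or "side" or "wrist"; returns the picture (400x640x3 uint8, blue, green, red); there is no depth.
- camera_params(name): a dict with "intrinsics" (3x3 intrinsics, pixels), "k1" (the pictures are not rectified: a ray, as slopes to the right and down, at radius r is drawn at 1 + k1 r^2 times it, then the intrinsics apply), "R" (3x3) and "t" (3): a world point X has camera coordinates R X + t; the wrist camera has in their place "mount" (4x4, takes a point from camera to tool coordinates, whose origin is the TCP and whose axes are the tool frame's). Camera axes: x right, y down, z forward; pixel columns grow to the right and rows downward; lengths in mm; the calibration is good to about 2 mm. A picture is of the moment at which its call begins: read the wrist's pose just before it. camera_params takes no time and is no camera call.
- job.hand_in(): hands the job in, once; it reports no verdict.
The state is a dict: "time": time; "qpos": joint angles; "dq": joint speeds; "joint_torque": joint torques, N m; "position": TCP position; "tcp_rot": TCP orientation; "force": force on the tool from outside, world axes, zero at the start; "torque": the same for the moment, N m; "opening": finger opening in mm.
Only numpy, scipy, OpenCV 4.12 (cv2) and the standard library are available. Lean on these libraries where they do the work, as an engineer would, in place of code of your own. Each camera call takes 0.05 s, during which the arm holds its last target. There are 200 camera calls.

TASK

Stand the metal target block in the holder's pocket, fully home and level, its ring mark towards the mirror (the key on its foot goes in the slot), and let go of it. Then take the grip bar on top of the spring-return mirror and turn the mirror until the small camera on the viewer sees the ring mark in the middle of the mirror. Finish still holding the bar at that angle, because the mirror swings back when let go; do not knock over the amber vial.

Things in the scene. Friction and masses are not known exactly. Their poses are not given: they have to be found in the camera images.
- target_mid (a point): Centre of the loose bare-metal target block (150 g), half-way up its 65 mm height. It stands upright: a foot 36 (x) x 56 (y) x 12 mm high, on it an upright plate 18 (x) x 40 (y) mm that reaches to the top; a key nib 16 mm wide sticks out 8 mm from the middle of the foot's +x side. The upright's +x face carries the ring mark. Axes: x out of the marked face, z up.
- mark (a point): Centre of the ring mark (24 mm black ring with a dot) on the block's +x face: 9 mm in x and 11.5 mm up from the block's centre. Axes as the block.
- pocket (a point): Centre of the pocket floor in the fixed metal holder (64 x 84 mm plus lugs), 5 mm above the worktop. Pocket 40 (x) x 60 (y) mm, 10 mm deep, mouth chamfered 4 mm. Its +x wall (mirror side) has a 24 mm slot for the key: block x goes along pocket x; seated, the block's centre is 32.5 mm above this point. z up. A fixed tubular rail 215 mm high and a white bath 170 mm high stand on the way: carry over them.
- pivot (a point): Point on the mirror's upright turning axis at the height of the mirror's middle, 50 mm above the worktop; the axis lies in the reflecting face. On the fixed viewer: a grey base bar 60 x 235 mm with the mirror near one end and a small box camera at the other.
- lens (a point): Centre of the camera's front lens on the viewer, 125 mm from the mirror's axis at the same height (50 mm), looking at the mirror.
- mirror_grip (a point): Centre of the grip bar on top of the mirror, on the turning axis, 101 mm above the worktop. The bar is 44 mm long (its x axis, parallel to the mirror face), 14 mm thick (its y axis) and 30 mm high, from 86 to 116 mm above the worktop. Its y axis is the direction in which the mirror looks (the mirror's normal). Below the bar is the mirror, 62 mm wide, 6 mm thick, from 22 to 80 mm above the worktop. z up.
- mirror (a joint): Turn of the mirror about its upright axis, rad: 0 at rest, where it squarely faces the camera; grows anticlockwise seen from above, towards the holder, to a stop at 1.6. A light spring (0.025 N m at 0, 0.05 N m more per rad) turns it back to 0 when let go. The mark is seen in the middle when the mirror's normal halves the angle, seen from above, between the directions from the axis to the lens and to the mark.
- sight_line (a point): The camera's line of sight after the mirror: starts on the mirror's axis 50 mm above the worktop; its x axis points along the reflected line, level, y to its left, z up. It turns twice as far as the mirror; the camera sees the mark in the middle of the mirror when this x axis passes through the mark.
- vial: Amber glass vial with black cap, 28 mm across, 64 mm high, loose, stands near the block's start; to be left standing. Origin under its centre, z up.
Things that resemble listed ones, but are neither listed nor needed, are in the scene too. What is shaped like the part that bears target_mid but purple is not meant.

How it is judged (in metres and radians):
On the way, in this order (a step that is already met when the one before it is completed fails the run):
1. the target block is seated in the pocket, flat, square, key in the slot, and released (x of target_mid in the frame of pocket between -0.005 and 0.005 m and y of target_mid in the frame of pocket between -0.005 and 0.005 m and z of target_mid in the frame of pocket between 0.0295 and 0.035 m and angle between target_mid's own z axis and vertical below 0.05 rad and angle between the x axis of target_mid and the x axis of pocket, either way round below 0.12 rad and x of mark in the frame of pocket above 0.003 m and contact force between the fingers and target below 0.1 N), for 0.2 s.
2. the mirror, held by the fingers, shows the mark to the camera (y of mark in the frame of sight_line between -0.022 and 0.022 m and x of mark in the frame of sight_line above 0.05 m and contact force between the fingers and mirror above 0.3 N), for 0.2 s.
At the end, for the whole second after the job is handed in: Block seated: centre within 5 mm of the pocket's (x, y), height within 3 mm, tilt under 0.05, square within 0.12 rad, mark to the slot side, untouched by the robot. Reflected sight line within 22 mm of the mark, fingers on the mirror (over 0.3 N), mirror still, vial standing (all of step 2 and x of target_mid in the frame of pocket between -0.005 and 0.005 m and y of target_mid in the frame of pocket between -0.005 and 0.005 m and z of target_mid in the frame of pocket between 0.0295 and 0.035 m and angle between target_mid's own z axis and vertical below 0.05 rad and angle between the x axis of target_mid and the x axis of pocket, either way round below 0.12 rad and x of mark in the frame of pocket above 0.003 m and contact force between the arm and target below 0.1 N and velocity of joint mirror between -0.1 and 0.1 rad/s and angle between vial's own z axis and vertical below 0.3 rad); the arm keeps its last pose, push and grip.
It fails at once if the amber vial is knocked over (angle between vial's own z axis and vertical above 0.7 rad).
It also fails if it takes over 51 s, if anything falls off the work surface, if the arm or the gripper's body presses on something with over 40 N, if the wrist force passes 120 N, or if a joint passes its speed limit or range.

## Working session

There is one attempt and no reset: what is moved stays moved. The work goes in short steps, Python scripts to look and compute and a tool call to move; the robot and the scene stay as the last step left them, time stands still between calls to the robot, and variables do not carry over. Pictures are saved under pics/ and viewed, about 8 in all and at most 12, crops included, and the job is handed in when it is done.

Besides the shell and the picture viewer there is one more tool, called after "Request:" by a JSON object that holds its "name" and its "arguments". apply_moves: Moves the arm, as the interface text tells. Its arguments: {"type":"object","properties":{"plan":{"type":"array","items":{"type":"object","properties":{"rx":{"type":"number"},"ry":{"type":"number"},"rz":{"type":"number"},"dx":{"type":"number"},"dy":{"type":"number"},"dz":{"type":"number"},"claw":{"type":"number"}}}},"force":{"type":"number"}},"required":["plan"]}

```bash
ls; mkdir -p pics; python3 - <<'E'
from rig import status,camera,camera_params
import cv2,numpy as np
s=status.state();print(s)
for n in("scene","side","wrist"):
    im=camera(n);cv2.imwrite(f"pics/{n}0.png",im)
    print(n,camera_params(n))
E
```

```text
pics
{'time': 0.0, 'qpos': array([ 1.00673200e+00,  3.81164923e-01,  1.29822536e+00, -1.45387878e-05,
        1.46361172e+00, -2.15279099e-01]), 'dq': array([-1.54991718e-03,  9.29416693e-04,  6.90113763e-05,  3.41964364e-05,
       -1.06493586e-03,  4.88742718e-04]), 'joint_torque': array([ 2.11759922e-03, -4.37938535e+01, -2.24559867e+01,  7.14623672e-02,
        3.52407375e-02, -1.42287377e-04]), 'position': array([187.80969668, 516.64655837, 238.16640108]), 'tcp_rot': array([[ 3.41754446e-01,  9.39788992e-01, -7.41256804e-04],
       [ 9.39788271e-01, -3.41755130e-01, -1.19875257e-03],
       [-1.37990278e-03, -2.86945430e-04, -9.99999007e-01]]), 'force': array([-0.21960184, -0.02813512, -0.81394134]), 'torque': array([-0.01370182, -0.0002269 , -0.03533121]), 'opening': 88.38498673055315}
scene {'intrinsics': array([[441.91755063,   0.        , 310.48399045],
       [  0.        , 441.91755063, 194.37944192],
       [  0.        ,   0.        ,   1.        ]]), 'k1': -0.09003772558523163, 'R': array([[-0.74523441, -0.66669613, -0.01191396],
       [-0.50118161,  0.57182829, -0.64
[... 385 characters left out ...]
5736287, -0.41275791, -0.87372494],
       [ 0.43961692,  0.7551812 , -0.48624924]]), 't': array([-422.34378723,  232.30583991, 1406.11145479])}
wrist {'intrinsics': array([[322.96492857,   0.        , 317.43360598],
       [  0.        , 322.96492857, 197.59987982],
       [  0.        ,   0.        ,   1.        ]]), 'k1': -0.049735406560388704, 'mount': array([[ 9.99999821e-01, -5.32603889e-04,  2.73467511e-04,
         7.50039622e-01],
       [ 4.21171446e-04,  9.50430135e-01,  3.10937906e-01,
        -8.04355487e+01],
       [-4.25518501e-04, -3.10937735e-01,  9.50430189e-01,
        -1.46061656e+02],
       [ 0.00000000e+00,  0.00000000e+00,  0.00000000e+00,
         1.00000000e+00]])}
```

View pics/scene0.png

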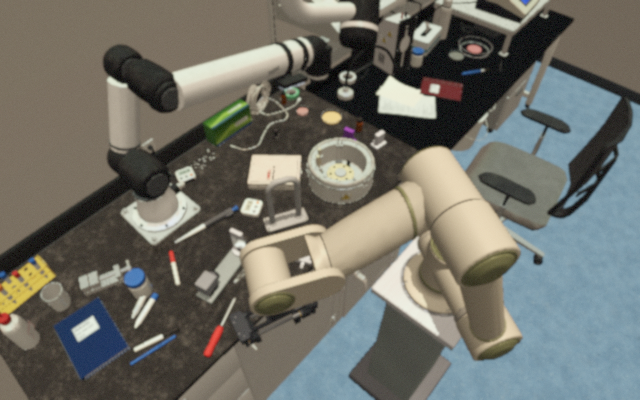

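View pics/side0.png

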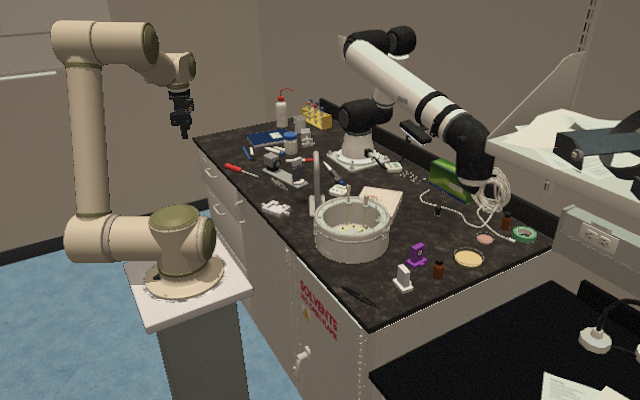

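View pics/wrist0.png

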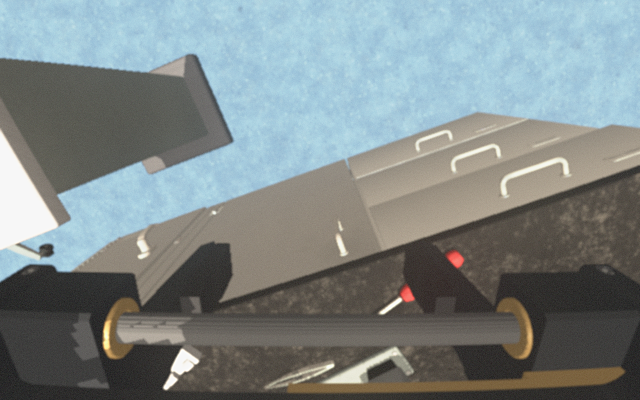

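The scene picture shows the bath at (341,168), the rail at (285,205), the viewer at (220,270), the bare-metal block at (379,140) and the purple lookalike at (349,131). In the side picture the block is at (404,278), the purple one at (417,255), the vial at (438,269), the viewer around (285,172) and probably the holder at (275,208). I'll enlarge these areas to confirm.

```bash
cat > h.py <<'E'
import numpy as np,cv2
from rig import status,camera,camera_params
def cam(name,state=None):
    p=camera_params(name)
    if name=="wrist":
        s=state or status.state();M=p["mount"]
        R=s["tcp_rot"]@M[:3,:3];c=s["tcp_rot"]@M[:3,3]+s["position"]
        return p["intrinsics"],p["k1"],R.T,-R.T@c
    return p["intrinsics"],p["k1"],p["R"],p["t"]
def proj(C,X):
    K,k,R,t=C
    return cv2.projectPoints(np.atleast_2d(np.float64(X)),cv2.Rodrigues(R)[0],np.float64(t),K,np.array([k,0,0,0.]))[0][:,0]
def at_z(C,uv,z):
    K,k,R,t=C
    n=cv2.undistortPoints(np.float64(np.atleast_2d(uv))[:,None],K,np.array([k,0,0,0.]))[:,0]
    d=np.c_[n,np.ones(len(n))]@R;c=-R.T@t
    return c+d*((np.broadcast_to(z,len(n))-c[2])/d[:,2])[:,None]
E
python3 - <<'E'
import cv2,numpy as np
s=cv2.imread("pics/side0.png");c=cv2.imread("pics/scene0.png")
f=lambda i,x,y,w,h:cv2.resize(i[y:y+h,x:x+w],(400,300),interpolation=cv2.INTER_CUBIC)
cv2.imwrite("pics/z1.png",np.vstack([np.hstack([f(s,375,230,80,60),f(s,250,140,80,60+0)]),np.hstack([f(s,250,190,64,48),f(c,180,225,100,75)])]))
E
```

```text
(no output)
```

View pics/z1.png

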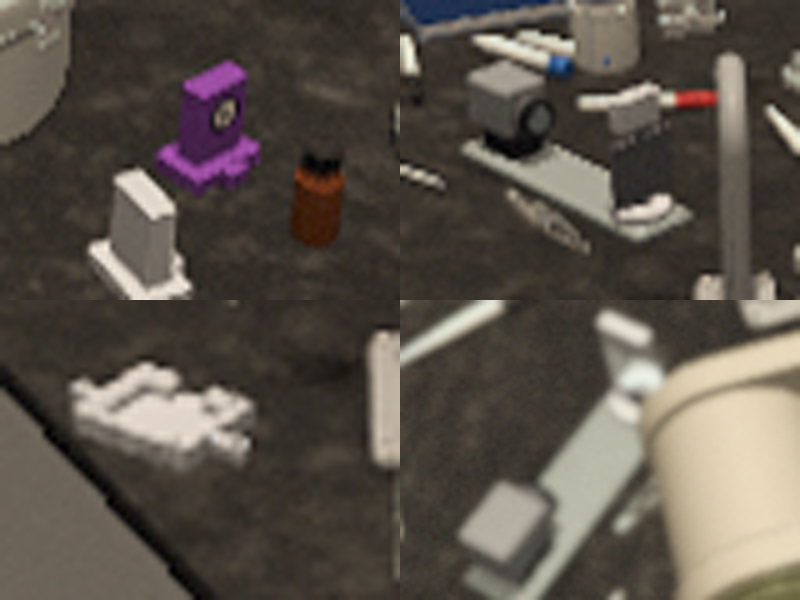

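The bare-metal block is at side (403,270), with its purple lookalike behind it, so the metal one is the one meant. The amber vial is at (438,268). The holder with lugs is at side (275,208). The viewer has its box camera at (271,161) and the mirror with grip bar at (297,163). Next I'll work out coordinates.

```bash
python3 - <<'E'
from h import *
np.set_printoptions(precision=1,suppress=True)
S=cam("side");C=cam("scene")
p=lambda x,y:(375+x/5,230+y/5)
print("campos",-S[2].T@S[3],-C[2].T@C[3])
print("block top corners side",at_z(S,[p(113,175),p(133,170),p(177,212),p(150,222)],65))
print("top scene",at_z(C,[(379,134)],65))
print("vial base",at_z(S,[p(315,237)],0), "purple top",at_z(S,[p(215,78)],65))
q=lambda x,y:(250+(x)/6.25,190+(y-300)/6.25)
print("holder side",at_z(S,[q(160,410),q(70,390),q(250,410),q(150,365),q(240,455)],15))
v=lambda x,y:(250+(x-400)/5,140+y/5)
print("grip bar top L,R side",at_z(S,[v(612,102),v(660,88)],116))
w=lambda x,y:(180+(x-400)/4,225+(y-300)/4)
print("grip top scene",at_z(C,[w(600,315),w(650,335)],116))
print("base corners side",at_z(S,[v(462,150),v(640,240),v(692,215)],5))
print("camera box top scene",at_z(C,[w(505,520)],75))
print("rail",at_z(S,[(316,150)],215),at_z(C,[(272,183),(300,180)],215),at_z(S,[(318,214)],0))
print("bath",at_z(C,[(341,158)],170),at_z(S,[(352,215)],170))
E
```

```text
campos [ -194.9 -1181.1   881.2] [-168.9  778.9 1240.3]
block top corners side [[ 512.7 -360.7   65. ]
 [ 525.2 -362.9   65. ]
 [ 522.  -405.4   65. ]
 [ 503.8 -404.5   65. ]]
top scene [[ 516.6 -374.    65. ]]
vial base [[ 632.8 -403.6    0. ]] purple top [[ 623.8 -317.4   65. ]]
holder side [[389.9 193.4  15. ]
 [354.6 243.   15. ]
 [434.7 165.5  15. ]
 [407.7 245.3  15. ]
 [407.  123.1  15. ]]
grip bar top L,R side [[534.1 330.5 116. ]
 [578.5 333.9 116. ]]
grip top scene [[577.5 345.9 116. ]
 [533.4 332.7 116. ]]
base corners side [[485.4 530.3   5. ]
 [538.9 302.6   5. ]
 [594.9 318.6   5. ]]
camera box top scene [[515.2 505.3  75. ]]
rail [[551.6 169.3 215. ]] [[546.  178.7 215. ]
 [488.6 111.7 215. ]] [[511.4  93.9   0. ]]
bath [[481.  -85.1 170. ]] [[ 456.6 -209.3  170. ]]
```

Request:
{"name": "apply_moves", "arguments": {"plan": [{"dx": -238,"dy": 252,"dz": -60},{"dx": -238,"dy": 252,"dz": -60},{"dx": -238,"dy": 252,"dz": -60},{"dx": -238,"dy": 252,"dz": -60},{"dx": -238,"dy": 252,"dz": -60},{"dx": -238,"dy": 252,"dz": -60},{"dx": -238,"dy": 252,"dz": -60},{"dx": -238,"dy": 252,"dz": -60},{"dx": -238,"dy": 252,"dz": -60},{"dx": -238,"dy": 252,"dz": -60}]}}

```text
invalid input at $.plan[0]: expected keys rx, ry, rz, dx, dy, dz, claw
```

```bash
cat >> h.py <<'E'
import pickle
def shot(tag):
    s=status.state();im=camera("wrist");cv2.imwrite(f"pics/{tag}.png",im)
    pickle.dump(cam("wrist",s),open(f"pics/{tag}.pkl","wb"));return s
def load(tag):return pickle.load(open(f"pics/{tag}.pkl","rb"))
E
python3 - <<'E'
from h import *
s=shot("w1");print(s["time"],s["position"],s["tcp_rot"])
im=cv2.imread("pics/w1.png")
cv2.imwrite("pics/w1b.png",cv2.resize(im[0:400,60:560],(750,600),interpolation=cv2.INTER_CUBIC))
E
```

```text
0.15 [187.86119063 516.71271144 238.31591748] [[ 3.41785941e-01  9.39777667e-01 -5.54174551e-04]
 [ 9.39777288e-01 -3.41786318e-01 -8.72418298e-04]
 [-1.00928851e-03 -2.22620347e-04 -9.99999466e-01]]
```

View pics/w1b.png

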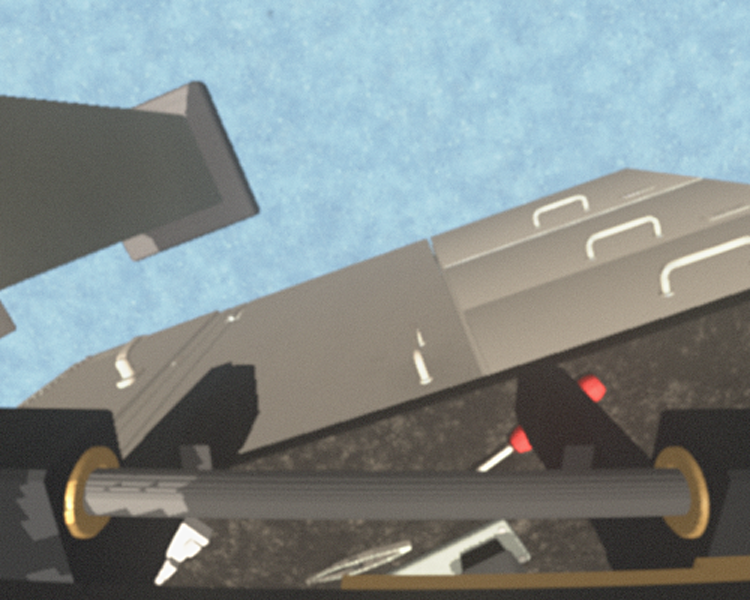

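The move was refused because every key must be present in each row, so that picture was taken from the start pose. I'll send it again with all keys.

Request:
{"name": "apply_moves", "arguments": {"plan": [{"rx": 0,"ry": 0,"rz": 0,"dx": -238,"dy": 252,"dz": -60,"claw": 0},{"rx": 0,"ry": 0,"rz": 0,"dx": -238,"dy": 252,"dz": -60,"claw": 0},{"rx": 0,"ry": 0,"rz": 0,"dx": -238,"dy": 252,"dz": -60,"claw": 0},{"rx": 0,"ry": 0,"rz": 0,"dx": -238,"dy": 252,"dz": -60,"claw": 0},{"rx": 0,"ry": 0,"rz": 0,"dx": -238,"dy": 252,"dz": -60,"claw": 0},{"rx": 0,"ry": 0,"rz": 0,"dx": -238,"dy": 252,"dz": -60,"claw": 0},{"rx": 0,"ry": 0,"rz": 0,"dx": -238,"dy": 252,"dz": -60,"claw": 0},{"rx": 0,"ry": 0,"rz": 0,"dx": -238,"dy": 252,"dz": -60,"claw": 0},{"rx": 0,"ry": 0,"rz": 0,"dx": -238,"dy": 252,"dz": -60,"claw": 0},{"rx": 0,"ry": 0,"rz": 0,"dx": -238,"dy": 252,"dz": -60,"claw": 0},{"rx": 0,"ry": 0,"rz": 0,"dx": -238,"dy": 252,"dz": -60,"claw": 0}]}}

```text
time: 1.3
position: [342.7, 208.2, 298.5]
tcp_rot: [[0.339, 0.941, -0.001], [0.941, -0.339, 0.0], [-0.0, -0.001, -1.0]]
force: [0.4, 0.0, -0.9]
opening: 88.0
```

```bash
python3 - <<'E'
from h import *
s=shot("w2");print(s["time"],s["position"])
im=cv2.imread("pics/w2.png")
cv2.imwrite("pics/w2b.png",cv2.resize(im[0:400,60:560],(750,600),interpolation=cv2.INTER_CUBIC))
E
```

```text
1.3 [342.68069213 208.19473726 298.47709948]
```

View pics/w2b.png

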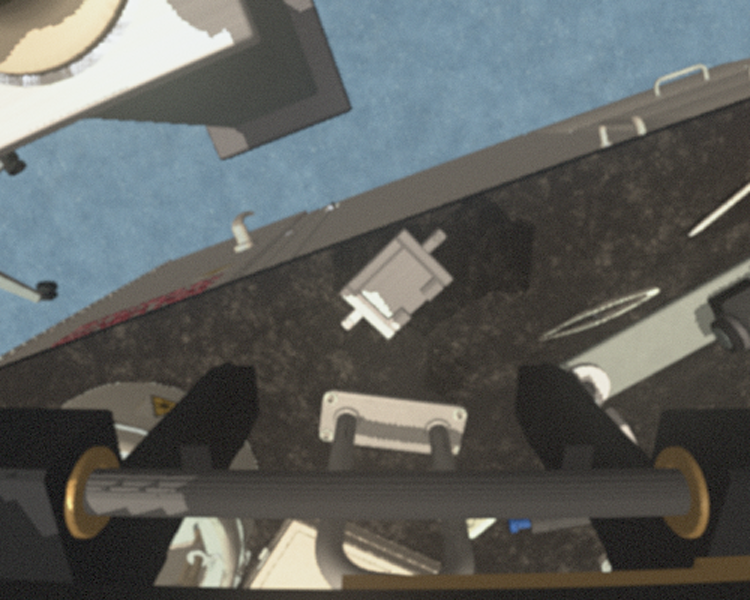

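The holder is at about (398,285) in this 1.5x picture. Its long axis runs from the upper right to the lower left, with a lug at each end, and its slot seems to be on the lower-right side, facing the mirror at about (600,400). I'll enlarge the holder.

```bash
python3 - <<'E'
import cv2
im=cv2.imread("pics/w2.png")
cv2.imwrite("pics/w2h.png",cv2.resize(im[145:235,275:375],None,fx=6,fy=6,interpolation=cv2.INTER_CUBIC))
E
```

```text
(no output)
```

View pics/w2h.png

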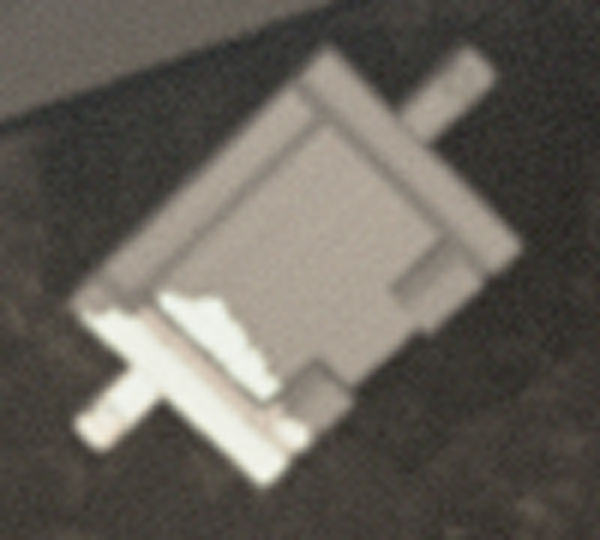

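The crop shows the holder's top corners at (328,47), (520,250), (268,485) and (75,303), with the slot in the lower-right wall. I'll fit the known rectangle to them and work out the view pose over the block.

```bash
python3 - <<'E'
from h import *
np.set_printoptions(precision=1,suppress=True)
W=load("w2")
f=lambda a:[(275+x/6-.42,145+y/6-.42) for x,y in a]
P=at_z(W,f([(328,47),(520,250),(268,485),(75,303)]),15)[:,:2]
print(P,[np.linalg.norm(P[i]-P[i-1]) for i in range(4)])
# y-axis long: edges 1->2 and 0->3 ; +x side = edge 1-2
c=P.mean(0);x=(P[1]+P[2]-P[0]-P[3]);x/=np.linalg.norm(x)
y=(P[0]+P[1]-P[2]-P[3]);y/=np.linalg.norm(y)
print("centre",c,"yaw x",np.degrees(np.arctan2(x[1],x[0])),"y yaw",np.degrees(np.arctan2(y[1],y[0])))
S=cam("side");print(proj(S,[c[0],c[1],15]))
# base of viewer in w2: disc & base edges; x1.5 picture +60
g=lambda x,y:(60+x/1.5,y/1.5)
print("mirror disc",at_z(W,[g(590,383)],20))
print(status.state()["position"],proj(W,[[516,-383,65],[556,335,116]]))
E
```

```text
[[344.8 225.1]
 [404.4 251.3]
 [439.8 176.8]
 [381.4 150. ]] [np.float64(83.56673265542463), np.float64(65.05950963357525), np.float64(82.54176802925136), np.float64(64.23286128245991)]
centre [392.6 200.8] yaw x 24.156099420202352 y yaw 115.71821079423191
[[275.4 206.5]]
mirror disc [[551.2 348.4  20. ]]
[342.7 208.2 298.5] [[ 16.9 381.4]
 [474.3 299.6]]
```

Request:
{"name": "apply_moves", "arguments": {"plan": [{"rx": 0,"ry": 0,"rz": 78,"dx": -475,"dy": 357,"dz": 0,"claw": 0},{"rx": 0,"ry": 0,"rz": 78,"dx": -475,"dy": 357,"dz": 0,"claw": 0},{"rx": 0,"ry": 0,"rz": 78,"dx": -475,"dy": 357,"dz": 0,"claw": 0},{"rx": 0,"ry": 0,"rz": 78,"dx": -475,"dy": 357,"dz": 0,"claw": 0},{"rx": 0,"ry": 0,"rz": 78,"dx": -475,"dy": 357,"dz": 0,"claw": 0},{"rx": 0,"ry": 0,"rz": 78,"dx": -475,"dy": 357,"dz": 0,"claw": 0},{"rx": 0,"ry": 0,"rz": 78,"dx": -475,"dy": 357,"dz": 0,"claw": 0},{"rx": 0,"ry": 0,"rz": 78,"dx": -475,"dy": 357,"dz": 0,"claw": 0},{"rx": 0,"ry": 0,"rz": 78,"dx": -475,"dy": 357,"dz": 0,"claw": 0},{"rx": 0,"ry": 0,"rz": 78,"dx": -475,"dy": 357,"dz": 0,"claw": 0},{"rx": 0,"ry": 0,"rz": 78,"dx": -475,"dy": 357,"dz": 0,"claw": 0},{"rx": 0,"ry": 0,"rz": 78,"dx": -475,"dy": 357,"dz": 0,"claw": 0},{"rx": 0,"ry": 0,"rz": 78,"dx": -475,"dy": 357,"dz": 0,"claw": 0},{"rx": 0,"ry": 0,"rz": 78,"dx": -475,"dy": 357,"dz": 50,"claw": 0},{"rx": 0,"ry": 0,"rz": 78,"dx": -475,"dy": 357,"dz": 98,"claw": 0},{"rx": 0,"ry": 0,"rz": 78,"dx": -475,"dy": 357,"dz": 98,"claw": 0},{"rx": 0,"ry": 0,"rz": 78,"dx": -475,"dy": 357,"dz": 98,"claw": 0},{"rx": 0,"ry": 0,"rz": 78,"dx": -475,"dy": 357,"dz": 98,"claw": 0}]}}

```text
time: 3.15
position: [517.8, -361.5, 204.0]
tcp_rot: [[0.99, -0.138, 0.004], [-0.138, -0.99, -0.004], [0.004, 0.003, -1.0]]
force: [0.3, 0.8, 0.6]
opening: 88.2
```

```bash
python3 - <<'E'
from h import *
s=shot("w3");print(s["time"],s["position"],s["tcp_rot"])
print(proj(load("w3"),[[516,-383,65],[633,-404,30]]))
u,v=np.int32(proj(load("w3"),[[516,-383,40]])[0])
im=cv2.imread("pics/w3.png");x=max(0,u-90);y=max(0,v-70);print(x,y)
cv2.imwrite("pics/w3b.png",cv2.resize(im[y:y+140,x:x+180],None,fx=4,fy=4,interpolation=cv2.INTER_CUBIC))
E
```

```text
3.15 [ 517.80937249 -361.48551276  203.95577186] [[ 0.99043779 -0.13791335  0.00358928]
 [-0.13790056 -0.99043955 -0.0035968 ]
 [ 0.00405101  0.00306744 -0.99998709]]
[[317.4503659  207.2812324 ]
 [430.07593111 199.81255988]]
227 128
```

View pics/w3b.png

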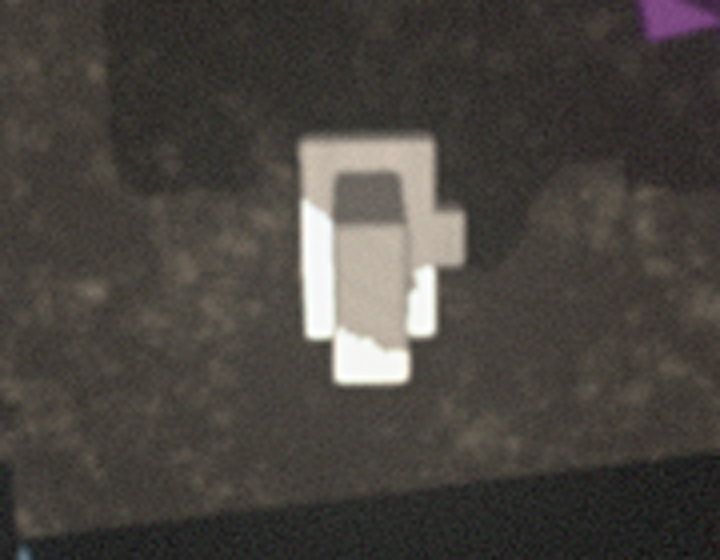

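The nib points to the image right, which is tool +x. The plate's top corners in the crop are (334,223), (405,222), (410,383) and (333,383), and the foot's far corners are (299,138) and (436,137).

```bash
python3 - <<'E'
from h import *
np.set_printoptions(precision=1,suppress=True)
W=load("w3");f=lambda a:[(227+x/4-.4,128+y/4-.4) for x,y in a]
T=at_z(W,f([(334,223),(405,222),(410,383),(333,383)]),65)[:,:2]
F=at_z(W,f([(299,138),(436,137),(302,338),(437,338),(466,237)]),12)[:,:2]
print(T,T.mean(0));print(F)
ang=lambda d:np.degrees(np.arctan2(d[1],d[0]))
print("yaw edges",ang(F[1]-F[0]),ang(F[0]-F[2])-90,ang(F[1]-F[3])-90,ang(T[1]-T[2])-90,ang(T[0]-T[3])-90)
s=status.state();R=s["tcp_rot"]
c=T.mean(0);print("foot-based c",(F[:2].mean(0)+F[2:4].mean(0))/2)
for q in (c,(F[:2].mean(0)+F[2:4].mean(0))/2): print(R.T@(np.r_[q,30]-s["position"]))
E
```

```text
[[ 512.6 -359. ]
 [ 528.7 -361. ]
 [ 524.7 -400.7]
 [ 506.6 -398.1]] [ 518.1 -379.7]
[[ 503.7 -349.1]
 [ 539.8 -353.9]
 [ 495.8 -405.4]
 [ 533.2 -410.7]
 [ 544.5 -382.6]]
yaw edges -7.5803161828500425 -7.989563340928953 -6.670753948199618 -5.654693269006046 -8.705131277445517
foot-based c [ 518.1 -379.8]
[  2.3  17.3 173.9]
[  2.3  17.4 173.9]
```

Request:
{"name": "apply_moves", "arguments": {"plan": [{"rx": 0,"ry": 0,"rz": 0,"dx": 2,"dy": 18,"dz": 40,"claw": 0},{"rx": 0,"ry": 0,"rz": 0,"dx": 2,"dy": 18,"dz": 80,"claw": 0},{"rx": 0,"ry": 0,"rz": 0,"dx": 2,"dy": 18,"dz": 110,"claw": 0},{"rx": 0,"ry": 0,"rz": 0,"dx": 2,"dy": 18,"dz": 135,"claw": 0},{"rx": 0,"ry": 0,"rz": 0,"dx": 2,"dy": 18,"dz": 155,"claw": 0},{"rx": 0,"ry": 0,"rz": 0,"dx": 2,"dy": 18,"dz": 168,"claw": 0},{"rx": 0,"ry": 0,"rz": 0,"dx": 2,"dy": 18,"dz": 172,"claw": 0},{"rx": 0,"ry": 0,"rz": 0,"dx": 2,"dy": 18,"dz": 172,"claw": 0},{"rx": 0,"ry": 0,"rz": 0,"dx": 2,"dy": 18,"dz": 172,"claw": 0},{"rx": 0,"ry": 0,"rz": 0,"dx": 2,"dy": 18,"dz": 172,"claw": 0}]}}

```text
time: 4.2
position: [516.5, -379.8, 29.9]
tcp_rot: [[0.99, -0.139, 0.001], [-0.139, -0.99, -0.001], [0.002, 0.001, -1.0]]
force: [0.3, -0.2, -0.5]
opening: 87.7
```

Request:
{"name": "apply_moves", "arguments": {"plan": [{"rx": 0,"ry": 0,"rz": 0,"dx": 0,"dy": 0,"dz": 0,"claw": 0.5},{"rx": 0,"ry": 0,"rz": 0,"dx": 0,"dy": 0,"dz": 0,"claw": 0.65},{"rx": 0,"ry": 0,"rz": 0,"dx": 0,"dy": 0,"dz": 0,"claw": 0.75},{"rx": 0,"ry": 0,"rz": 0,"dx": 0,"dy": 0,"dz": 0,"claw": 1},{"rx": 0,"ry": 0,"rz": 0,"dx": 0,"dy": 0,"dz": 0,"claw": 1},{"rx": 0,"ry": 0,"rz": 0,"dx": 0,"dy": 0,"dz": 0,"claw": 1},{"rx": 0,"ry": 0,"rz": 0,"dx": 0,"dy": 0,"dz": 0,"claw": 1},{"rx": 0,"ry": 0,"rz": 0,"dx": 0,"dy": 0,"dz": 0,"claw": 1}], "force": 30}}

```text
time: 5.0
position: [516.1, -379.4, 28.7]
tcp_rot: [[0.99, -0.139, -0.0], [-0.139, -0.99, -0.0], [-0.0, 0.0, -1.0]]
force: [0.1, -0.7, -1.2]
opening: 26.3
```

Request:
{"name": "apply_moves", "arguments": {"plan": [{"rx": 0,"ry": 0,"rz": 0,"dx": 0,"dy": 0,"dz": 0,"claw": 1},{"rx": 0,"ry": 0,"rz": 0,"dx": 0,"dy": 0,"dz": 0,"claw": 1},{"rx": 0,"ry": 0,"rz": 0,"dx": 0,"dy": 0,"dz": 0,"claw": 1},{"rx": 0,"ry": 0,"rz": 0,"dx": 0,"dy": 0,"dz": 0,"claw": 1},{"rx": 0,"ry": 0,"rz": 0,"dx": 0,"dy": 0,"dz": 0,"claw": 1}]}}

```text
time: 5.5
position: [516.1, -379.5, 28.8]
tcp_rot: [[0.99, -0.139, 0.0], [-0.139, -0.99, -0.0], [0.0, 0.0, -1.0]]
force: [0.7, -0.2, -0.9]
opening: 17.6
```

Request:
{"name": "apply_moves", "arguments": {"plan": [{"rx": 0,"ry": 0,"rz": 0,"dx": 0,"dy": 0,"dz": -25,"claw": 1},{"rx": 0,"ry": 0,"rz": 0,"dx": 0,"dy": 0,"dz": -65,"claw": 1},{"rx": 0,"ry": 0,"rz": 0,"dx": 0,"dy": 0,"dz": -110,"claw": 1},{"rx": 0,"ry": 0,"rz": 0,"dx": 0,"dy": 0,"dz": -160,"claw": 1},{"rx": 0,"ry": 0,"rz": 0,"dx": 0,"dy": 0,"dz": -210,"claw": 1},{"rx": 0,"ry": 0,"rz": 0,"dx": 0,"dy": 0,"dz": -260,"claw": 1},{"rx": 0,"ry": 0,"rz": -33,"dx": -203,"dy": -557,"dz": -265,"claw": 1},{"rx": 0,"ry": 0,"rz": -33,"dx": -203,"dy": -557,"dz": -265,"claw": 1},{"rx": 0,"ry": 0,"rz": -33,"dx": -203,"dy": -557,"dz": -265,"claw": 1},{"rx": 0,"ry": 0,"rz": -33,"dx": -203,"dy": -557,"dz": -265,"claw": 1},{"rx": 0,"ry": 0,"rz": -33,"dx": -203,"dy": -557,"dz": -265,"claw": 1},{"rx": 0,"ry": 0,"rz": -33,"dx": -203,"dy": -557,"dz": -265,"claw": 1},{"rx": 0,"ry": 0,"rz": -33,"dx": -203,"dy": -557,"dz": -265,"claw": 1},{"rx": 0,"ry": 0,"rz": -33,"dx": -203,"dy": -557,"dz": -265,"claw": 1},{"rx": 0,"ry": 0,"rz": -33,"dx": -203,"dy": -557,"dz": -265,"claw": 1},{"rx": 0,"ry": 0,"rz": -33,"dx": -203,"dy": -557,"dz": -265,"claw": 1},{"rx": 0,"ry": 0,"rz": -33,"dx": -203,"dy": -557,"dz": -265,"claw": 1},{"rx": 0,"ry": 0,"rz": -33,"dx": -203,"dy": -557,"dz": -265,"claw": 1},{"rx": 0,"ry": 0,"rz": -33,"dx": -203,"dy": -557,"dz": -265,"claw": 1},{"rx": 0,"ry": 0,"rz": -33,"dx": -203,"dy": -557,"dz": -265,"claw": 1}]}}

```text
time: 7.5
position: [392.0, 200.7, 293.5]
tcp_rot: [[0.905, 0.425, -0.001], [0.425, -0.905, -0.001], [-0.001, 0.0, -1.0]]
force: [-0.4, -0.4, -1.5]
opening: 17.6
```

Request:
{"name": "apply_moves", "arguments": {"plan": [{"rx": 0,"ry": 0,"rz": 0,"dx": 0,"dy": 0,"dz": 45,"claw": 1},{"rx": 0,"ry": 0,"rz": 0,"dx": 0,"dy": 0,"dz": 90,"claw": 1},{"rx": 0,"ry": 0,"rz": 0,"dx": 0,"dy": 0,"dz": 135,"claw": 1},{"rx": 0,"ry": 0,"rz": 0,"dx": 0,"dy": 0,"dz": 170,"claw": 1},{"rx": 0,"ry": 0,"rz": 0,"dx": 0,"dy": 0,"dz": 200,"claw": 1},{"rx": 0,"ry": 0,"rz": 0,"dx": 0,"dy": 0,"dz": 215,"claw": 1},{"rx": 0,"ry": 0,"rz": 0,"dx": 0,"dy": 0,"dz": 215,"claw": 1},{"rx": 0,"ry": 0,"rz": 0,"dx": 0,"dy": 0,"dz": 215,"claw": 1},{"rx": 0,"ry": 0,"rz": 0,"dx": 0,"dy": 0,"dz": 215,"claw": 1}]}}

```text
time: 8.4
position: [393.2, 200.0, 79.8]
tcp_rot: [[0.907, 0.422, 0.002], [0.422, -0.907, 0.0], [0.002, 0.001, -1.0]]
force: [0.4, -0.6, -1.7]
opening: 17.6
```

```bash
python3 - <<'E'
from h import *
s=shot("w4");print(s["time"],s["position"],s["tcp_rot"])
im=cv2.imread("pics/w4.png")
cv2.imwrite("pics/w4b.png",cv2.resize(im[20:300,180:460],None,fx=2.14,fy=2.14,interpolation=cv2.INTER_CUBIC)[:600])
E
```

```text
8.4 [393.21385248 199.96208135  79.75386781] [[ 9.06575445e-01  4.22039171e-01  1.97516475e-03]
 [ 4.22039426e-01 -9.06577426e-01  3.06098594e-04]
 [ 1.91982538e-03  5.56095931e-04 -9.99998003e-01]]
```

View pics/w4b.png

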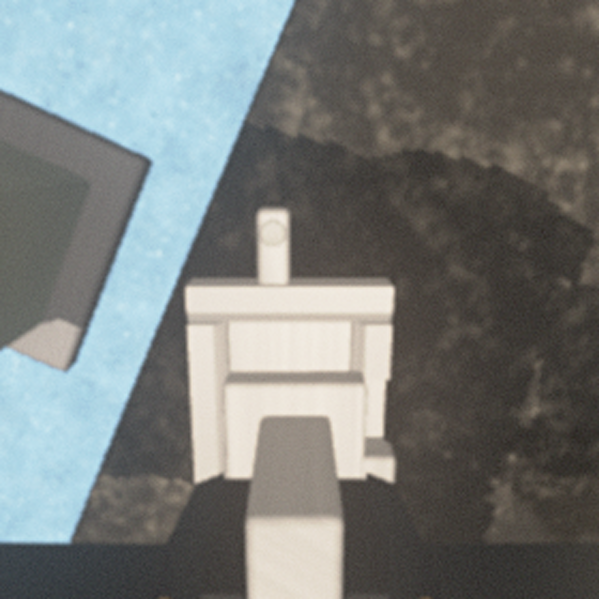

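The picture shows the block over the pocket with its nib to the right, on the slot side. The holder's top far corners are at (186,285) and (395,285), and the foot's far corners at (227,377) and (364,375).

```bash
python3 - <<'E'
from h import *
np.set_printoptions(precision=2,suppress=True)
W=load("w4");f=lambda a:[(180+x/2.14-.25,20+y/2.14-.25) for x,y in a]
s=status.state();R=s["tcp_rot"];p=s["position"]
H=(at_z(W,f([(186,285),(395,285)]),15)-p)@R
F=(at_z(W,f([(227,377),(364,375)]),p[2]-28.8+12)-p)@R
I=(at_z(W,f([(228,320),(352,320)]),10)-p)@R
print(H,F,I)
# upright rear top edge z = p-28.8+65
print((at_z(W,f([(246,518),(343,518)]),p[2]+36.2)-p)@R)
# side edges of holder for yaw
print((at_z(W,f([(186,285),(190,480)]),15)-p)@R)
E
```

```text
[[-32.5  -43.    64.66]
 [ 31.78 -42.92  64.8 ]] [[-15.87 -28.65  16.75]
 [ 18.03 -29.11  16.82]] [[-20.39 -30.79  69.7 ]
 [ 19.23 -30.73  69.78]]
[[ -7.89 -19.1  -36.23]
 [  9.5  -19.06 -36.19]]
[[-32.5  -43.    64.66]
 [-34.45  23.21  64.7 ]]
```

Request:
{"name": "apply_moves", "arguments": {"plan": [{"rx": 0,"ry": 0,"rz": 0,"dx": -0.8,"dy": 0,"dz": 8,"claw": 1},{"rx": 0,"ry": 0,"rz": 0,"dx": -0.8,"dy": 0,"dz": 16,"claw": 1},{"rx": 0,"ry": 0,"rz": 0,"dx": -0.8,"dy": 0,"dz": 24,"claw": 1},{"rx": 0,"ry": 0,"rz": 0,"dx": -0.8,"dy": 0,"dz": 30,"claw": 1},{"rx": 0,"ry": 0,"rz": 0,"dx": -0.8,"dy": 0,"dz": 34,"claw": 1},{"rx": 0,"ry": 0,"rz": 0,"dx": -0.8,"dy": 0,"dz": 37,"claw": 1},{"rx": 0,"ry": 0,"rz": 0,"dx": -0.8,"dy": 0,"dz": 40,"claw": 1},{"rx": 0,"ry": 0,"rz": 0,"dx": -0.8,"dy": 0,"dz": 42,"claw": 1},{"rx": 0,"ry": 0,"rz": 0,"dx": -0.8,"dy": 0,"dz": 42,"claw": 1},{"rx": 0,"ry": 0,"rz": 0,"dx": -0.8,"dy": 0,"dz": 42,"claw": 1}]}}

```text
time: 9.45
position: [391.8, 200.0, 36.8]
tcp_rot: [[0.906, 0.423, 0.0], [0.423, -0.906, 0.0], [0.0, 0.0, -1.0]]
force: [0.2, -0.2, -0.3]
opening: 17.8
```

Request:
{"name": "apply_moves", "arguments": {"plan": [{"rx": 0,"ry": 0,"rz": 0,"dx": 0,"dy": 0,"dz": 1,"claw": 1},{"rx": 0,"ry": 0,"rz": 0,"dx": 0,"dy": 0,"dz": 2,"claw": 1},{"rx": 0,"ry": 0,"rz": 0,"dx": 0,"dy": 0,"dz": 3,"claw": 1},{"rx": 0,"ry": 0,"rz": 0,"dx": 0,"dy": 0,"dz": 3,"claw": 1},{"rx": 0,"ry": 0,"rz": 0,"dx": 0,"dy": 0,"dz": 3,"claw": 1}]}}

```text
time: 9.95
position: [391.7, 200.0, 33.7]
tcp_rot: [[0.906, 0.423, -0.0], [0.423, -0.906, -0.0], [-0.0, -0.0, -1.0]]
force: [-1.5, -0.4, -1.0]
opening: 17.5
```

Request:
{"name": "apply_moves", "arguments": {"plan": [{"rx": 0,"ry": 0,"rz": 0,"dx": 0,"dy": 0,"dz": 0,"claw": 0.7},{"rx": 0,"ry": 0,"rz": 0,"dx": 0,"dy": 0,"dz": 0,"claw": 0.6},{"rx": 0,"ry": 0,"rz": 0,"dx": 0,"dy": 0,"dz": 0,"claw": 0.5},{"rx": 0,"ry": 0,"rz": 0,"dx": 0,"dy": 0,"dz": 0,"claw": 0.5},{"rx": 0,"ry": 0,"rz": 0,"dx": 0,"dy": 0,"dz": 0,"claw": 0.5},{"rx": 0,"ry": 0,"rz": 0,"dx": 0,"dy": 0,"dz": 0,"claw": 0.5},{"rx": 0,"ry": 0,"rz": 0,"dx": 0,"dy": 0,"dz": -20,"claw": 0.5},{"rx": 0,"ry": 0,"rz": 0,"dx": 0,"dy": 0,"dz": -50,"claw": 0.5},{"rx": 0,"ry": 0,"rz": 0,"dx": 0,"dy": 0,"dz": -90,"claw": 0.5},{"rx": 0,"ry": 0,"rz": 0,"dx": 0,"dy": 0,"dz": -130,"claw": 0.5},{"rx": 0,"ry": 0,"rz": 0,"dx": 0,"dy": 0,"dz": -150,"claw": 0.5},{"rx": 0,"ry": 0,"rz": 0,"dx": 0,"dy": 0,"dz": -150,"claw": 0.5},{"rx": 0,"ry": 0,"rz": 0,"dx": 0,"dy": 0,"dz": -150,"claw": 0.5}]}}

```text
time: 11.25
position: [391.4, 199.9, 183.2]
tcp_rot: [[0.906, 0.423, -0.0], [0.423, -0.906, -0.0], [-0.0, -0.0, -1.0]]
force: [0.7, 0.3, -1.0]
opening: 44.1
```

```bash
python3 - <<'E'
from h import *
s=shot("w5");print(s["time"],s["position"],s["opening"])
W=load("w5");im=cv2.imread("pics/w5.png")
sd=camera("side");cv2.imwrite("pics/side5.png",sd)
a=cv2.resize(im[120:280,230:400],(510,480),interpolation=cv2.INTER_CUBIC)
b=cv2.resize(sd[165:225,255:290],(280,480),interpolation=cv2.INTER_CUBIC)
cv2.imwrite("pics/w5b.png",np.hstack([a,b]))
E
```

```text
11.25 [391.37944429 199.92902462 183.2340632 ] 44.07509421130457
```

View pics/w5b.png

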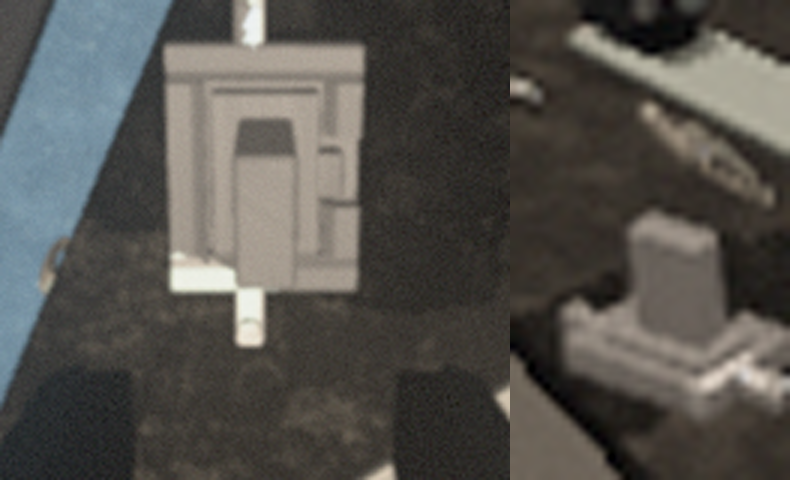

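The block sits flush in the pocket with its key in the slot. In the left panel the foot is inside the pocket with even gaps, and the side panel shows it upright. That is 10 pictures used. Next is a view over the mirror.

Request:
{"name": "apply_moves", "arguments": {"plan": [{"rx": 0,"ry": 0,"rz": 0,"dx": 0,"dy": 0,"dz": -47,"claw": 0.3},{"rx": 0,"ry": 0,"rz": -78,"dx": 206,"dy": -54,"dz": -47,"claw": 0.3},{"rx": 0,"ry": 0,"rz": -78,"dx": 206,"dy": -54,"dz": -47,"claw": 0.3},{"rx": 0,"ry": 0,"rz": -78,"dx": 206,"dy": -54,"dz": -47,"claw": 0.3},{"rx": 0,"ry": 0,"rz": -78,"dx": 206,"dy": -54,"dz": -47,"claw": 0.3},{"rx": 0,"ry": 0,"rz": -78,"dx": 206,"dy": -54,"dz": -47,"claw": 0.3},{"rx": 0,"ry": 0,"rz": -78,"dx": 206,"dy": -54,"dz": -47,"claw": 0.3},{"rx": 0,"ry": 0,"rz": -78,"dx": 206,"dy": -54,"dz": -47,"claw": 0.3},{"rx": 0,"ry": 0,"rz": -78,"dx": 206,"dy": -54,"dz": -47,"claw": 0.3},{"rx": 0,"ry": 0,"rz": -78,"dx": 206,"dy": -54,"dz": -47,"claw": 0.3},{"rx": 0,"ry": 0,"rz": -78,"dx": 206,"dy": -54,"dz": -47,"claw": 0.3},{"rx": 0,"ry": 0,"rz": -78,"dx": 206,"dy": -54,"dz": -47,"claw": 0.3},{"rx": 0,"ry": 0,"rz": -78,"dx": 206,"dy": -54,"dz": -47,"claw": 0.3},{"rx": 0,"ry": 0,"rz": -78,"dx": 206,"dy": -54,"dz": -47,"claw": 0.3},{"rx": 0,"ry": 0,"rz": -78,"dx": 206,"dy": -54,"dz": -47,"claw": 0.3}]}}

```text
time: 12.85
position: [555.5, 336.1, 230.7]
tcp_rot: [[-0.224, 0.975, -0.0], [0.975, 0.224, -0.0], [-0.0, -0.0, -1.0]]
force: [-0.3, -0.2, -0.2]
opening: 61.7
```

```bash
python3 - <<'E'
from h import *
s=shot("w6");print(s["time"],s["position"],s["tcp_rot"][:2,0],s["opening"])
im=cv2.imread("pics/w6.png")
print(proj(load("w6"),[[555,336,116]]))
cv2.imwrite("pics/w6b.png",cv2.resize(im[100:300,220:486],None,fx=3,fy=3,interpolation=cv2.INTER_CUBIC))
E
```

```text
12.85 [555.53954853 336.06708206 230.67226162] [-0.22421538  0.97453962] 61.707627386864665
[[316.97740256 191.06995046]]
```

View pics/w6b.png

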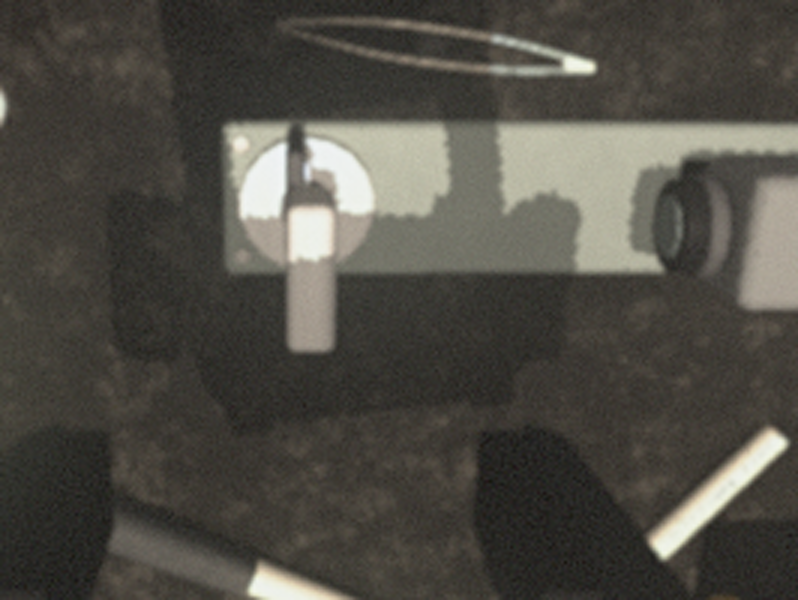

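The bar's top corners are at about (287,204), (336,204), (334,352) and (288,352). The base edges run along rows 122 and 272, and the lens is at (668,225).

```bash
python3 - <<'E'
from h import *
np.set_printoptions(precision=1,suppress=True)
W=load("w6");f=lambda a:[(220+x/3-.33,100+y/3-.33) for x,y in a]
s=status.state();R=s["tcp_rot"];p=s["position"]
B=at_z(W,f([(287,204),(336,204),(334,352),(288,352)]),116);c=B[:,:2].mean(0)
print("bar",c,"tool offset",((B-p)@R).mean(0));print((B-p)@R)
E=at_z(W,f([(225,123),(780,122),(230,272),(640,273)]),5)
ang=lambda d:np.degrees(np.arctan2(d[1],d[0]))
print("base yaw",ang(E[1]-E[0]),ang(E[3]-E[2]));print((E-p)@R)
L=at_z(W,f([(668,225)]),50)[0,:2];print("lens",L,np.linalg.norm(L-c),ang(L-c))
m=np.array([399.8,203.8])
for l in(103.,ang(L-c)):
    a=ang(m-c)%360;print("mark dir",a,"normal goal",(a+l)/2,"turn",(a-l)/2,"dist",np.linalg.norm(m-c))
E
```

```text
bar [555.4 341.7] tool offset [  5.5   1.1 114.7]
[[ -1.3 -20.7 114.7]
 [ 12.2 -20.7 114.7]
 [ 12.2  23.  114.7]
 [ -1.1  22.9 114.7]]
base yaw 103.25934484615227 102.80599481466311
[[-25.6 -27.1 225.7]
 [188.8 -28.2 225.7]
 [-24.9  32.4 225.7]
 [140.3  32.8 225.7]]
lens [527.7 464.5] 125.87850502153985 102.7289201112645
mark dir 221.5452498604362 normal goal 162.27262493021811 turn 59.2726249302181 dist 207.89664437865864
mark dir 221.5452498604362 normal goal 162.13708498585035 turn 59.40816487458585 dist 207.89664437865864
```

Request:
{"name": "apply_moves", "arguments": {"plan": [{"rx": 0,"ry": 0,"rz": 0,"dx": 5.5,"dy": 1,"dz": 40,"claw": 0.3},{"rx": 0,"ry": 0,"rz": 0,"dx": 5.5,"dy": 1,"dz": 75,"claw": 0.3},{"rx": 0,"ry": 0,"rz": 0,"dx": 5.5,"dy": 1,"dz": 105,"claw": 0.3},{"rx": 0,"ry": 0,"rz": 0,"dx": 5.5,"dy": 1,"dz": 128,"claw": 0.3},{"rx": 0,"ry": 0,"rz": 0,"dx": 5.5,"dy": 1,"dz": 140,"claw": 0.3},{"rx": 0,"ry": 0,"rz": 0,"dx": 5.5,"dy": 1,"dz": 144,"claw": 0.3},{"rx": 0,"ry": 0,"rz": 0,"dx": 5.5,"dy": 1,"dz": 144,"claw": 0.5},{"rx": 0,"ry": 0,"rz": 0,"dx": 5.5,"dy": 1,"dz": 144,"claw": 0.7},{"rx": 0,"ry": 0,"rz": 0,"dx": 5.5,"dy": 1,"dz": 144,"claw": 1},{"rx": 0,"ry": 0,"rz": 0,"dx": 5.5,"dy": 1,"dz": 144,"claw": 1},{"rx": 0,"ry": 0,"rz": 0,"dx": 5.5,"dy": 1,"dz": 144,"claw": 1},{"rx": 0,"ry": 0,"rz": 0,"dx": 5.5,"dy": 1,"dz": 144,"claw": 1},{"rx": 0,"ry": 0,"rz": 0,"dx": 5.5,"dy": 1,"dz": 144,"claw": 1},{"rx": 0,"ry": 0,"rz": 0,"dx": 5.5,"dy": 1,"dz": 144,"claw": 1},{"rx": 0,"ry": 0,"rz": 0,"dx": 5.5,"dy": 1,"dz": 144,"claw": 1},{"rx": 0,"ry": 0,"rz": 0,"dx": 5.5,"dy": 1,"dz": 144,"claw": 1}], "force": 20}}

```text
time: 14.5
position: [555.4, 341.3, 86.9]
tcp_rot: [[-0.225, 0.974, 0.0], [0.974, 0.225, -0.001], [-0.001, 0.0, -1.0]]
force: [0.1, -5.1, 2.1]
opening: 13.8
```

Request:
{"name": "apply_moves", "arguments": {"plan": [{"rx": 0,"ry": 0,"rz": -4,"dx": 0,"dy": 0,"dz": 0,"claw": 1},{"rx": 0,"ry": 0,"rz": -9,"dx": 0,"dy": 0,"dz": 0,"claw": 1},{"rx": 0,"ry": 0,"rz": -14,"dx": 0,"dy": 0,"dz": 0,"claw": 1},{"rx": 0,"ry": 0,"rz": -19,"dx": 0,"dy": 0,"dz": 0,"claw": 1},{"rx": 0,"ry": 0,"rz": -24,"dx": 0,"dy": 0,"dz": 0,"claw": 1},{"rx": 0,"ry": 0,"rz": -29,"dx": 0,"dy": 0,"dz": 0,"claw": 1},{"rx": 0,"ry": 0,"rz": -34,"dx": 0,"dy": 0,"dz": 0,"claw": 1},{"rx": 0,"ry": 0,"rz": -39,"dx": 0,"dy": 0,"dz": 0,"claw": 1},{"rx": 0,"ry": 0,"rz": -44,"dx": 0,"dy": 0,"dz": 0,"claw": 1},{"rx": 0,"ry": 0,"rz": -49,"dx": 0,"dy": 0,"dz": 0,"claw": 1},{"rx": 0,"ry": 0,"rz": -54,"dx": 0,"dy": 0,"dz": 0,"claw": 1},{"rx": 0,"ry": 0,"rz": -58,"dx": 0,"dy": 0,"dz": 0,"claw": 1},{"rx": 0,"ry": 0,"rz": -59.4,"dx": 0,"dy": 0,"dz": 0,"claw": 1},{"rx": 0,"ry": 0,"rz": -59.4,"dx": 0,"dy": 0,"dz": 0,"claw": 1},{"rx": 0,"ry": 0,"rz": -59.4,"dx": 0,"dy": 0,"dz": 0,"claw": 1},{"rx": 0,"ry": 0,"rz": -59.4,"dx": 0,"dy": 0,"dz": 0,"claw": 1},{"rx": 0,"ry": 0,"rz": -59.4,"dx": 0,"dy": 0,"dz": 0,"claw": 1},{"rx": 0,"ry": 0,"rz": -59.4,"dx": 0,"dy": 0,"dz": 0,"claw": 1}]}}

```text
time: 16.3
position: [555.4, 341.3, 86.9]
tcp_rot: [[-0.953, 0.302, 0.0], [0.302, 0.953, -0.001], [-0.0, -0.0, -1.0]]
force: [0.3, -5.2, 2.7]
opening: 13.8
```

```bash
python3 - <<'E'
from h import *
s=shot("w7");print(s["time"],s["position"],np.degrees(np.arctan2(s["tcp_rot"][1,0],s["tcp_rot"][0,0])),s["opening"],s["force"],s["torque"])
im=cv2.imread("pics/w7.png");sd=camera("side");cv2.imwrite("pics/side7.png",sd)
a=cv2.resize(im[120:360,180:460],(560,480),interpolation=cv2.INTER_CUBIC)
b=cv2.resize(sd[150:225,255:290],(224,480),interpolation=cv2.INTER_CUBIC)
c=cv2.resize(sd[235:290,375:455],(224,154));b[:154]=c
cv2.imwrite("pics/w7b.png",np.hstack([a,b]))
E
```

```text
16.3 [555.43208498 341.27217663  86.91952719] 162.39719844838356 13.777324163501913 [ 0.28187152 -5.19085575  2.69575641] [-0.66691117  0.04567741 -0.05128612]
```

View pics/w7b.png

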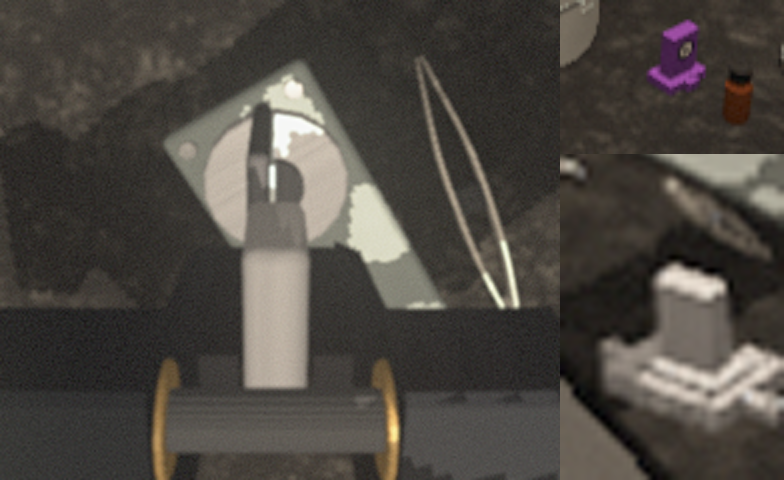

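The bar lies square between the pads (upright in the picture at columns 243–310) at yaw 162.4°, against a goal of 162.2°. The vial is standing and the block is seated, so I'll hand in.

```bash
python3 -c "
from rig import job
print(job.hand_in())"
```

```text
the job is handed in; nothing more can be done
None
```

I stood the bare-metal block in the pocket and let go of it. I then gripped the mirror's bar, turned the mirror 59.4° anticlockwise, and handed the job in still holding it. The clock was at about 16 s of the 51 s allowed, and hand-in reports no verdict.

**Last checks:**
- **Block:** it went down to 33.7 mm at the tool, against 33.8 mm expected for fully home. The pictures show it upright, its key in the slot on the mirror side, and clear of the gripper.
- **Mirror:** the bar's normal is at 162.4°, against a goal of 162.2–162.3°. That puts the sight line within about 2 mm of the mark by my measured positions, where 22 mm is allowed. I could not look through the viewer's own camera to confirm it.
- **Grip:** the fingers are closed on the bar at 13.8 mm with 20 N.
- **Vial:** it is still standing.

**What disagreed:** the wrist sensor shows a steady 5 N sideways force while holding the bar, which I took to be the jaws sitting slightly off centre. My first move call was refused because its rows left out keys; it moved nothing.

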